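# Tip the carton over into its bay

### The arm

A 6-joint arm with a two-finger parallel gripper is mounted at the origin on a cart in front of the work surface, level with it; the furniture and walls round the work are solid. World frame = base frame: x ahead of the robot, y to its left, z up, the work surface at z = 0. Lengths are in mm, angles in degrees, forces in N, time in s.
With the tool pointing down it reaches from about 300 to 1000 mm from the base axis. Payload 5.1 kg.
Tool frame: the origin (TCP) lies between the finger pads; the fingertips stand 11 mm ahead of it and the grasp point (between the pads) lies 8 mm behind it (env.tip_extent is the distance from the TCP to the fingertips, in mm); z points along the fingers, y is the direction in which the jaws open and shut (so a half turn about z gives the same grasp; the last joint's range is limited). The gripper opens to 95 mm and grips with 3 to 60 N. Pads are 20 mm wide; open, the fingers measure 119 mm over their backs; the gripper's body (75 mm by 180 mm) begins 59 mm behind the grasp point.
Start: joints at [71.7, 7.093, 94.555, -0, 78.352, -4.733], TCP at [152.508, 631.843, 225.656] pointing down, gripper open.
Joint ranges: [-149.61, 149.61], [-58.7, 133.49], [1.44, 155.28], [-77.14, 257.14], [18.33, 153.61], [-166.67, 166.67]. Speed limits (degrees/s): [147.25, 147.25, 180, 180, 180, 180].

### API

Orientations are given as [roll, pitch, yaw] about the fixed x, y, z axes, in that order (R = Rz(yaw) Ry(pitch) Rx(roll)).
In Python, from bench import env gives the robot as it stands.
- The arm moves only by the tool play_rows, never from a script. Its argument "targets" is a list of rows, each an object with "linear": the shift along the tool's x, y, z in cm, a list of three; "roll": the turn about the tool's z in rad. A call has 1 to 12 rows; each row shifts and turns the pose as measured when the row begins, along the tool's axes as they then stand; what a row does not reach is not made up. A row lasts 1/8 s, in which the tool goes at most 62.5 mm and 10.7 degrees, less where a joint would pass 70% of its speed; a pose out of reach is approached as far as the arm can. A call is refused whole if a number of a shift passes 6.25 or a number of a turn 0.188, either way. A call with a gripper value outside its range is refused whole. "grip" is the finger opening in cm, from 0 to 9.51, set as the call begins (left out, the last holds). The fingers move at their own pace and stop on an object; the grip force is fixed at half the most. Time passes only in rows, so rows that do not move let the fingers close. It gives the time, the measured TCP pose, the force and the opening at its end, in the units of the state.
- env.get_state(): the state, without advancing time (a new reading comes with each control period).
- env.snapshot(name): name is "side" or "top" or "wrist"; returns a dict with "frame" (384x512x3 uint8, red, green, blue), "fx", "fy", "cx", "cy" (pixels), "xyz" and "rotation" of the camera in the world. Camera axes: x right, y up, looking along -z (the intrinsics and any distortion apply to the point x, -y, -z); pixel columns grow to the right and rows downward; lengths in mm; the calibration is good to about 2 mm. A picture is of the moment at which its call begins. There is no depth.
- env.job_done(): hands the job in, once; it reports no verdict.
The state is a dict: "clock": time; "qpos": joint angles; "dq": joint speeds; "joint_efforts": joint torques, N m; "tcp_pos": TCP position; "orientation": TCP orientation; "wrist_force": force on the tool from outside, world axes, zero at the start; "moment": the same for the moment, N m; "grip_width": opening from 0.0 (shut) to 1.0 (fully open).
Only numpy, scipy, OpenCV 4.12 (cv2) and the standard library are available. Lean on these libraries where they do the work, as an engineer would, in place of code of your own. Each camera call takes 0.05 s, during which the arm holds its last target.

### The job

The white carton stands on end in front of its low metal bay. Push it over with the fingertips so that it lies flat in the bay with its printed top face up, then push it along the bench until its end rests flat against the back stop. Only push it, never pick it up, and leave the other things where they are.

Things in the scene. Friction and masses are not known exactly. Their poses are not given: they have to be found in the camera images.
- carton: White card carton 102 x 151 x 72 mm (own x, y, z), about 0.16 kg. Origin: centre of its underside (102 x 151 mm face); z points to the printed top face, y along the length. At first it stands on a small end, y up, 151 mm tall, before the bay's mouth, underside towards the bay, roughly square to it. Pushed near its upper end it tips about its lower far edge; past some 25 degrees it falls by itself.
- carton_centre (a point): the middle of the carton, 76 mm above the bench while it stands on end and 36 mm when it lies flat
- carton_end (a point): the middle of the small end face of the carton that is uppermost at the start (its +y end); the end that must finally meet the back stop
- bay: Carton bay: U of aluminium rails fixed to the bench, no floor plate, open towards the robot. Origin: on the bench, middle of the mouth; x points into the bay, y to its left. Side rails 22 mm high, 12 mm thick, inner faces 140 mm apart, flared at the mouth. Back stop 40 mm high, its flat inner face at x = 0.130 m, so the carton's near end is 21 mm outside the mouth when home.
- bay_stop (a point): the middle of the inner face of the back stop, 20 mm above the bench
- brown_bottle: bystander, to be left alone: brown screw-cap bottle, 54 mm diameter, 125 mm tall. Origin: centre of its underside.
- small_vial: bystander, to be left alone: small white bottle with a screw cap, 32 mm diameter, 75 mm tall. Origin: centre of its underside.
- vial_a: bystander, to be left alone: small white vial with a screw cap, 27 mm diameter, 56 mm tall. Origin: centre of its underside.
- vial_b: bystander, to be left alone: another small white vial with a screw cap, 27 mm diameter, 56 mm tall. Origin: centre of its underside.
- screwdriver: bystander, to be left alone: small screwdriver lying down, 130 mm long, 17 mm thick. Origin: centre of its underside. Its length runs along its own y axis.
- pin_plate: bystander, to be left alone: pale square plate 56 x 64 x 10 mm with four thin upright steel pins, 54 mm tall in all. Origin: centre of its underside.
Mind the look-alikes: they are no part of the job. Leave any orange look-alike of the carton alone.

How it is judged (in metres and radians):
At the end, for the whole second after the job is handed in: The carton lies flat on the bench in the bay, top up (0.06 rad; middle below 42 mm), the middle of its leading end within 5 mm of the back stop, its middle within 30 mm of the bay centre line, square to it within 0.06 rad, at rest. No bystander has moved 20 mm (angle between carton's own z axis and vertical below 0.06 rad and height (world z) of carton_centre below 0.042 m and x of carton_end in the frame of bay between 0.125 and 0.135 m and y of carton_centre in the frame of bay between -0.03 and 0.03 m and angle between the y axis of carton and the x axis of bay, either way round below 0.06 rad and linear speed of carton below 0.02 m/s and distance of each of brown_bottle, small_vial, vial_a, vial_b, screwdriver, pin_plate from where it was at the start of the episode below 0.02 m); the robot touches nothing.
It fails at once if the carton is lifted off the bench (height (world z) of carton_centre above 0.092 m or (angle between carton's own z axis and vertical below 0.15 rad and height (world z) of carton_centre above 0.056 m) or (angle between carton's own y axis and vertical below 0.08 rad and height (world z) of carton_centre above 0.086 m)).
It fails at once if a bystander is pushed or knocked 20 mm or more out of its place (distance of any of brown_bottle, small_vial, vial_a, vial_b, screwdriver, pin_plate from where it was at the start of the episode above 0.02 m).
It fails at once if a standing bystander is knocked over (angle between any of brown_bottle, small_vial, vial_a, vial_b, pin_plate's own z axis and vertical above 0.6 rad).
It also fails if it takes over 40 s, if anything falls off the work surface, if the arm or the gripper's body presses on something with over 40 N, if the wrist force passes 120 N, or if a joint passes its speed limit or range.

## Working session

There is one attempt and no reset: what is moved stays moved. The work goes in short steps, Python scripts to look and compute and a tool call to move; the robot and the scene stay as the last step left them, time stands still between calls to the robot, and variables do not carry over. Pictures are saved under pics/ and viewed, and the job is handed in when it is done.

Besides the shell and the picture viewer there is one more tool, called after "Emit:" in YAML: its name, and indented under it one key for each argument. play_rows: Moves the arm, as the interface text tells. Its arguments: {"type":"object","properties":{"targets":{"type":"array"},"grip":{"type":"number"}},"required":["targets"]}

```bash
mkdir -p pics
cat > h.py <<'E'
import numpy as np,cv2
from bench import env
def snap(n,f):
    s=env.snapshot(n); cv2.imwrite('pics/'+f,s['frame'][:,:,::-1]); 
    np.savez('pics/'+f+'.npz',**{k:v for k,v in s.items()}); return s
def ray(s,u,v):
    d=np.array([(u-s['cx'])/s['fx'],-(v-s['cy'])/s['fy'],-1.0]); R=np.array(s['rotation']).reshape(3,3)
    return np.array(s['xyz']),R@d
def onz(s,u,v,z):
    o,d=ray(s,u,v); return o+d*(z-o[2])/d[2]
def proj(s,p):
    R=np.array(s['rotation']).reshape(3,3); c=R.T@(np.array(p)-np.array(s['xyz']))
    return s['cx']+s['fx']*c[0]/-c[2], s['cy']-s['fy']*c[1]/-c[2]
E
python3 - <<'E'
from h import *
for n in ['side','top','wrist']:
    s=snap(n,n+'0.png'); print(n,{k:np.round(v,3).tolist() for k,v in s.items() if k!='frame'})
print(env.get_state(), env.tip_extent)
E
```

```text
side {'fx': 417.543, 'fy': 417.543, 'cx': 262.244, 'cy': 183.036, 'xyz': [259.624, 873.365, 569.636], 'rotation': [58.905, 1.153, -151.525]}
top {'fx': 348.843, 'fy': 348.843, 'cx': 250.883, 'cy': 199.732, 'xyz': [484.915, 217.523, 956.513], 'rotation': [7.438, 0.353, -89.296]}
wrist {'fx': 293.672, 'fy': 293.672, 'cx': 255.763, 'cy': 190.406, 'xyz': [72.573, 650.305, 384.836], 'rotation': [-16.694, 0.126, 76.402]}
{'clock': 0.15, 'qpos': array([ 7.16992668e+01,  7.12687456e+00,  9.46159922e+01, -3.28971665e-04,
        7.83545076e+01, -4.73285876e+00]), 'dq': array([-0.03280119, -0.12209469, -0.18126527,  0.11341519,  0.0936922 ,
        0.00536471]), 'joint_efforts': array([ 4.97047438e-05, -4.18196547e+01, -3.60469723e+01,  7.75003969e-02,
        4.69090487e-02, -1.12995954e-04]), 'tcp_pos': array([152.36427111, 631.38031919, 224.64846846]), 'orientation': array([-1.79902931e+02, -7.71337012e-03,  1.66432186e+02]), 'wrist_force': array([0.95949887, 0.19220172, 0.92347192]), 'moment': array([-0.01279726, -0.04751937, -0.04823992]), 'grip_width': 1.0037554814475365} 11.0
```

Rotation is rpy; I'll convert it.

Run:
```python
t=open('h.py').read()
t=t.replace("np.array(s['rotation']).reshape(3,3)","RR(s)").replace("def snap","from scipy.spatial.transform import Rotation\ndef RR(s): return Rotation.from_euler('xyz',np.array(s['rotation']),degrees=True).as_matrix()\ndef snap",1)
open('h.py','w').write(t)
```

```text
(no output)
```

View pics/top0.png

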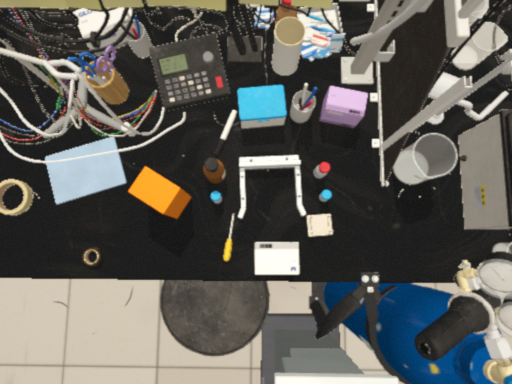

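View pics/side0.png

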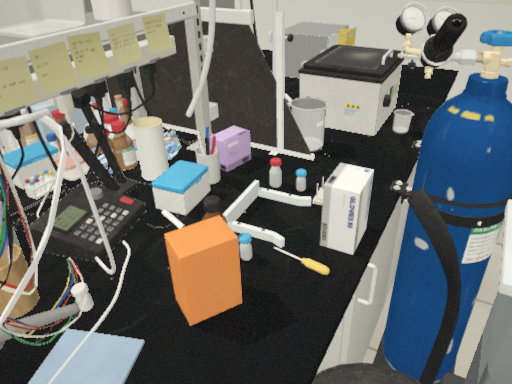

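View pics/wrist0.png

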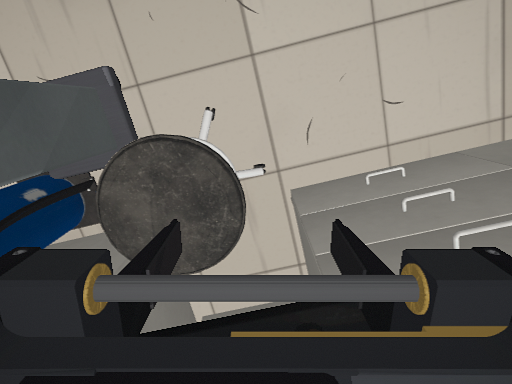

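Run:
```python
import cv2
a=cv2.imread('pics/top0.png')[140:290,190:350]; cv2.imwrite('pics/c1.png',cv2.resize(a,None,fx=5,fy=5,interpolation=cv2.INTER_CUBIC)[:600*2,:800][:750].copy()[:,:][::1][:600] if 0 else cv2.resize(a,(640,600),interpolation=cv2.INTER_CUBIC))
a=cv2.imread('pics/side0.png')[150:290,190:380]; cv2.imwrite('pics/c2.png',cv2.resize(a,(760,560),interpolation=cv2.INTER_CUBIC))
```

```text
(no output)
```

View pics/c1.png

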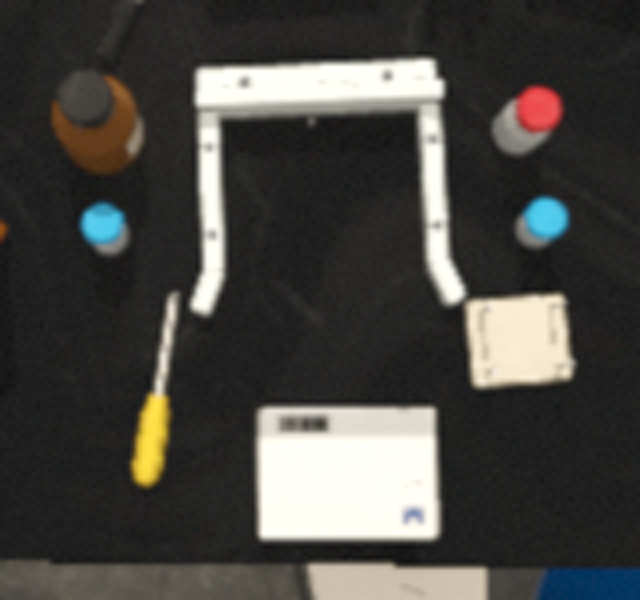

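View pics/c2.png

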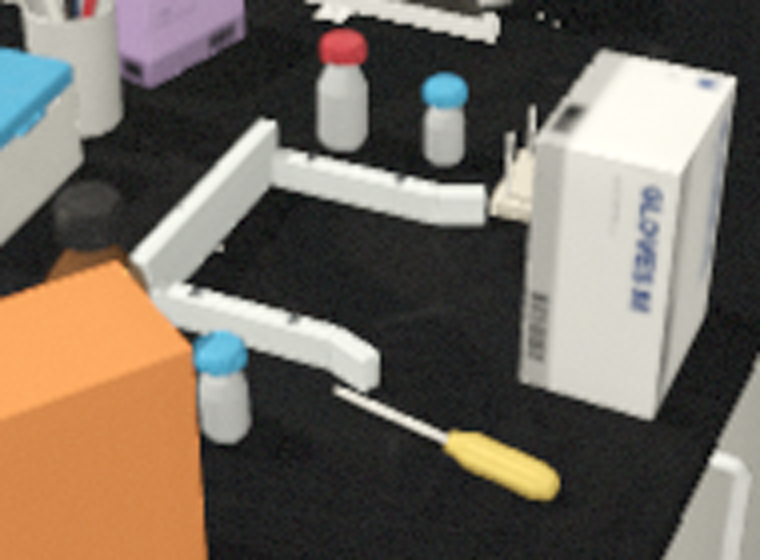

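Run:
```python
from h import *
T=dict(np.load('pics/top0.png.npz')); S=dict(np.load('pics/side0.png.npz'))
t=lambda u,v,z:np.round(onz(T,190+u/4,140+v/4,z),1)
s=lambda u,v,z:np.round(onz(S,190+u/4,150+v/4,z),1)
print('carton top z151: near L,R',t(258,540,151),t(439,540,151))
print('strip edge z151',t(259,433,151),t(438,433,151))
print('far edge z151',t(258,408,151),t(438,406,151)); print('far z0',t(258,408,0),t(438,406,0))
print('side top: nearleft.. ', s(540,132,151),s(605,50,151),s(735,75,151),s(682,170,151)); print('side bottom',s(520,380,0),s(652,415,0))
print('stop top inner z40',t(198,110,40),t(442,104,40)); print('stop inner z22',t(220,115,22),t(420,111,22))
print('rails inner z22', t(219,118,22),t(222,265,22),t(417,110,22),t(429,262,22))
print('mouth tips z22',t(193,308,22),t(212,314,22),t(444,305,22),t(464,296,22))
print('side: stop inner top z40', s(160,292,40),s(280,150,40), 'rail tips', s(360,382,22) ,s(485,190,22))
print('screwdriver',t(145,480,8),t(175,293,5)); print('plate',[t(a,b,10) for a,b in ((468,300),(565,294),(572,378),(475,387))])
print('bottle',t(85,97,125),'blue',t(103,222,56),t(546,219,56),'red',t(539,109,75))
print('table edge',t(50,560,0),t(580,565,0))
```

```text
carton top z151: near L,R [418.2 213.5 151. ] [419.5 111.1 151. ]
strip edge z151 [478.2 213.6 151. ] [479.5 111.3 151. ]
far edge z151 [492.4 214.3 151. ] [494.8 111.2 151. ]
far z0 [493.8 213.7   0. ] [496.6  91.3   0. ]
side top: nearleft..  [489.6 212.8 151. ] [489.5 119.6 151. ] [421.7 116.  151. ] [418.7 215.4 151. ]
side bottom [490.2 216.5   0. ] [419.8 211.8   0. ]
stop top inner z40 [691.3 256.2  40. ] [697.2  92.7  40. ]
stop inner z22 [692.1 241.9  22. ] [696.3 105.3  22. ]
rails inner z22 [690.  242.6  22. ] [589.  239.1  22. ] [697.  107.4  22. ] [592.6  99.7  22. ]
mouth tips z22 [559.7 258.1  22. ] [555.8 245.3  22. ] [563.7  89.8  22. ] [569.9  76.3  22. ]
side: stop inner top z40 [670.7 281.6  40. ] [682.7 127.1  40. ] rail tips [552.8 280.2  22. ] [565.5  86.7  22. ]
screwdriver [444.9 289.    8. ] [571.2 271.4   5. ]
plate [array([568.3,  71.8,  10. ]), array([573.2,   5.9,  10. ]), array([516.4,   2.2,  10. ]), array([509.5,  67.6,  10. ])]
bottle [679.5 321.7 125. ] blue [612.5 316.3  56. ] [617.7  27.7  56. ] red [686.5  35.1  75. ]
table edge [390.7 352.3   0. ] [392.   -3.1   0. ]
```

Create go.py:
```python
import sys; from h import *
st=env.get_state(); R=Rotation.from_euler('xyz',st['orientation'],degrees=True).as_matrix()
print('t',st['clock'],'tcp',st['tcp_pos'].round(1),st['orientation'].round(2),'F',st['wrist_force'].round(1),'grip',round(st['grip_width'],2))
if len(sys.argv)>3:
    d=np.array(list(map(float,sys.argv[1:4])))-st['tcp_pos']; print('tool cm',(R.T@d/10).round(2))
```

```text
(no output)
```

Emit:
play_rows:
  targets:
    - {"linear": [0,0,0],"roll": -0.136}
    - {"linear": [0,0,0],"roll": -0.136}
    - {"linear": [0,0,0],"roll": 0}
  grip: 6

```text
clock: 0.52
tcp_pos: [152.1, 630.7, 223.0]
orientation: [-179.8, -0.1, -177.6]
wrist_force: [-0.8, -0.2, 0.4]
grip_width: 0.742
```

```bash
python3 go.py 385 165 225
```

```text
t 0.525 tcp [152.1 630.7 223. ] [-1.7977e+02 -9.0000e-02 -1.7759e+02] F [-0.8 -0.2  0.4] grip 0.74
tool cm [-2.131e+01 -4.751e+01 -4.000e-02]
```

Emit:
play_rows:
  targets:
    - {"linear": [-1.9,-4.2,0],"roll": 0}
    - {"linear": [-1.9,-4.2,0],"roll": 0}
    - {"linear": [-1.9,-4.2,0],"roll": 0}
    - {"linear": [-1.9,-4.2,0],"roll": 0}
    - {"linear": [-1.9,-4.2,0],"roll": 0}
    - {"linear": [-1.9,-4.2,0],"roll": 0}
    - {"linear": [-1.9,-4.2,0],"roll": 0}
    - {"linear": [-1.9,-4.2,0],"roll": 0}
    - {"linear": [-1.9,-4.2,0],"roll": 0}
    - {"linear": [-1.9,-4.2,0],"roll": 0}
    - {"linear": [0,0,0],"roll": 0}

```text
clock: 1.9
tcp_pos: [360.0, 204.2, 223.4]
orientation: [-179.7, 0.1, -179.1]
wrist_force: [-0.1, -1.1, -0.7]
grip_width: 0.636
```

```bash
python3 go.py 385 165 146; python3 -c "
from h import *
snap('wrist','w1.png');snap('side','s1.png')"
```

```text
t 1.9 tcp [360.  204.2 223.4] [-1.7974e+02  8.0000e-02 -1.7909e+02] F [-0.1 -1.1 -0.7] grip 0.64
tool cm [-2.42 -3.93  7.76]
```

View pics/w1.png

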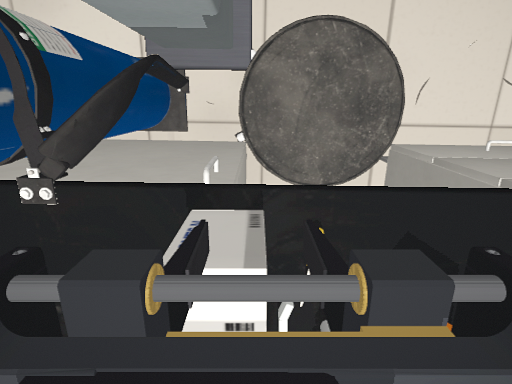

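View pics/s1.png

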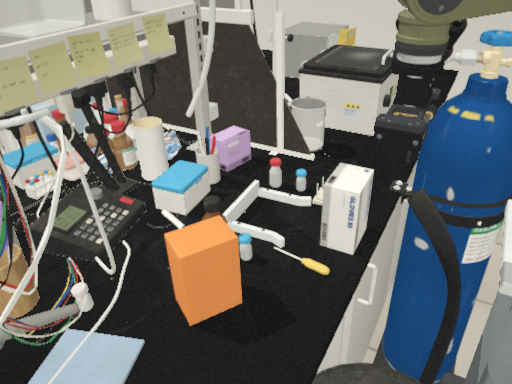

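Emit:
play_rows:
  targets:
    - {"linear": [-1.0,-4.2,0],"roll": 0}
    - {"linear": [-1.0,0,2.5],"roll": 0}
    - {"linear": [0,0,3.0],"roll": 0}
    - {"linear": [0,0,2.3],"roll": 0}
    - {"linear": [0,0,0],"roll": 0}

```text
clock: 2.62
tcp_pos: [379.1, 169.8, 144.3]
orientation: [-179.9, 0.1, -178.5]
wrist_force: [0.0, 0.4, 0.2]
grip_width: 0.632
```

```bash
python3 go.py 475 163 146; python3 -c "
from h import *
snap('side','s2.png');snap('top','t2.png')"
```

```text
t 2.625 tcp [379.1 169.8 144.3] [-1.7992e+02  1.1000e-01 -1.7846e+02] F [0.  0.4 0.2] grip 0.63
tool cm [-9.57 -0.93 -0.15]
```

View pics/s2.png

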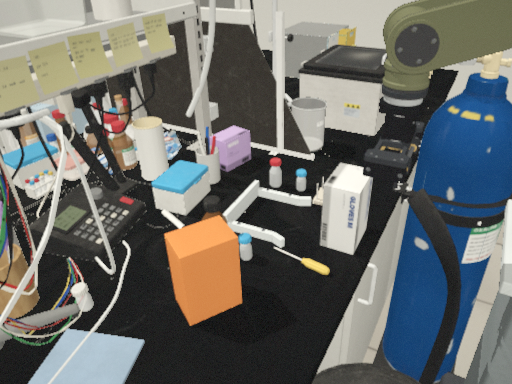

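View pics/t2.png

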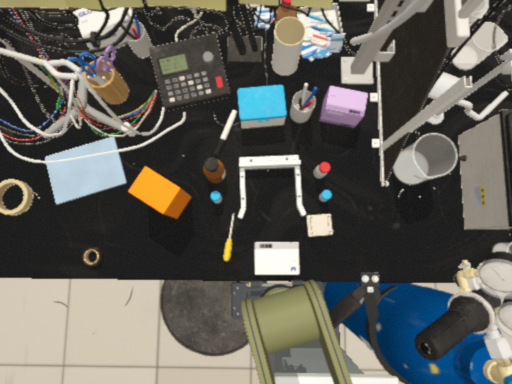

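Emit:
play_rows:
  targets:
    - {"linear": [-0.8,-0.8,0],"roll": 0}
    - {"linear": [-0.8,0,0],"roll": 0}
    - {"linear": [-0.8,0,0],"roll": 0}
    - {"linear": [-0.8,0,0],"roll": 0}
    - {"linear": [-0.8,0,0],"roll": 0}
    - {"linear": [-0.8,0,0],"roll": 0}

```text
clock: 3.48
tcp_pos: [434.3, 163.8, 151.2]
orientation: [179.9, 0.7, -178.5]
wrist_force: [-0.2, -0.7, -0.3]
grip_width: 0.631
```

```bash
python3 go.py 465 163 146; python3 -c "
from h import *
snap('side','s3.png')"
```

```text
t 3.475 tcp [434.3 163.8 151.2] [ 179.92    0.71 -178.45] F [-0.2 -0.7 -0.3] grip 0.63
tool cm [-3.06 -0.17  0.56]
```

View pics/s3.png

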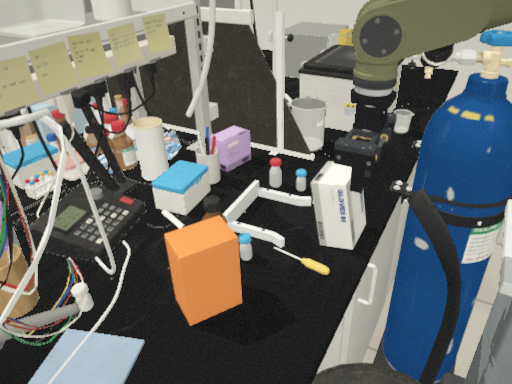

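Emit:
play_rows:
  targets:
    - {"linear": [-0.6,0,0.3],"roll": 0}
    - {"linear": [-0.6,0,0.3],"roll": 0}
    - {"linear": [-0.6,0,0.1],"roll": 0}

```text
clock: 3.9
tcp_pos: [454.1, 164.4, 143.8]
orientation: [179.9, 0.7, -178.5]
wrist_force: [-0.1, 0.2, 0.2]
grip_width: 0.637
```

```bash
python3 go.py 475 163 146; python3 -c "
from h import *
snap('side','s4.png')"
```

```text
t 3.9 tcp [454.1 164.4 143.8] [ 179.93    0.74 -178.45] F [-0.1  0.2  0.2] grip 0.64
tool cm [-2.08 -0.19 -0.2 ]
```

View pics/s4.png

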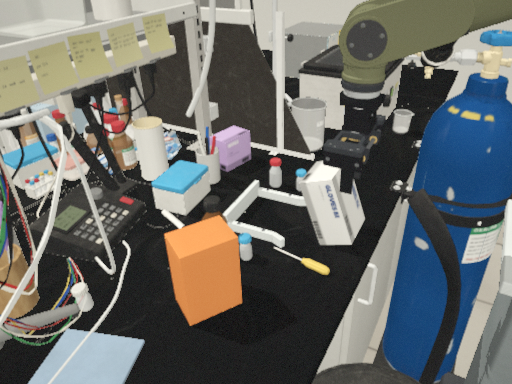

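Tipping well (about 18 degrees), without sliding. Continue.

Emit:
play_rows:
  targets:
    - {"linear": [-0.8,0,0],"roll": 0}
    - {"linear": [-0.8,0,0],"roll": 0}
    - {"linear": [-0.8,0,0],"roll": 0}
    - {"linear": [-0.5,0,0],"roll": 0}
    - {"linear": [0,0,0],"roll": 0}
    - {"linear": [0,0,0],"roll": 0}
    - {"linear": [0,0,0],"roll": 0}

```text
clock: 4.82
tcp_pos: [486.0, 165.2, 144.3]
orientation: [179.9, 0.8, -178.5]
wrist_force: [-0.7, 0.5, -0.2]
grip_width: 0.631
```

```bash
python3 go.py 475 163 146; python3 -c "
from h import *
snap('side','s5.png');snap('top','t5.png')"
```

```text
t 4.825 tcp [486.  165.2 144.3] [ 179.92    0.79 -178.46] F [-0.7  0.5 -0.2] grip 0.63
tool cm [ 1.11 -0.19 -0.19]
```

View pics/s5.png

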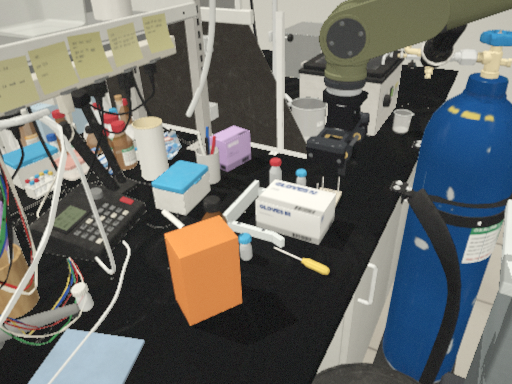

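View pics/t5.png

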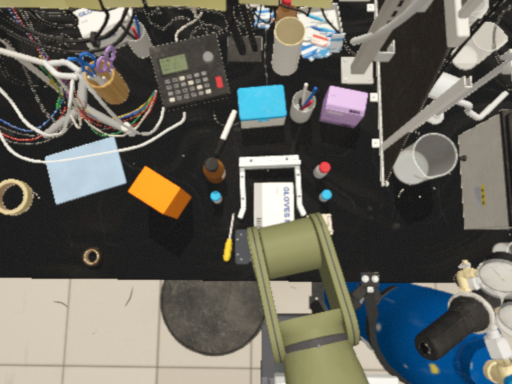

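Run:
```python
import cv2
a=cv2.imread('pics/t5.png')[145:245,225:345]; cv2.imwrite('pics/c5.png',cv2.resize(a,(720,600),interpolation=cv2.INTER_CUBIC))
a=cv2.imread('pics/s5.png')[150:260,200:360]; cv2.imwrite('pics/c6.png',cv2.resize(a,(800,550),interpolation=cv2.INTER_CUBIC))
```

```text
(no output)
```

View pics/c5.png

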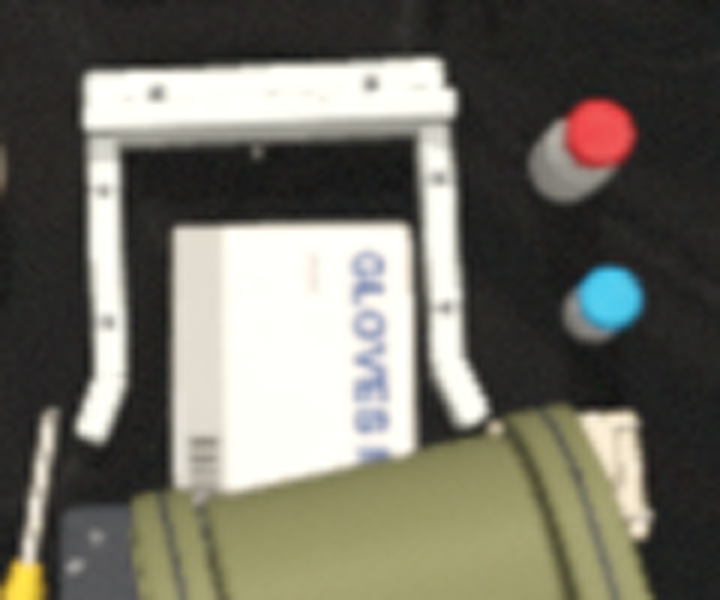

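View pics/c6.png

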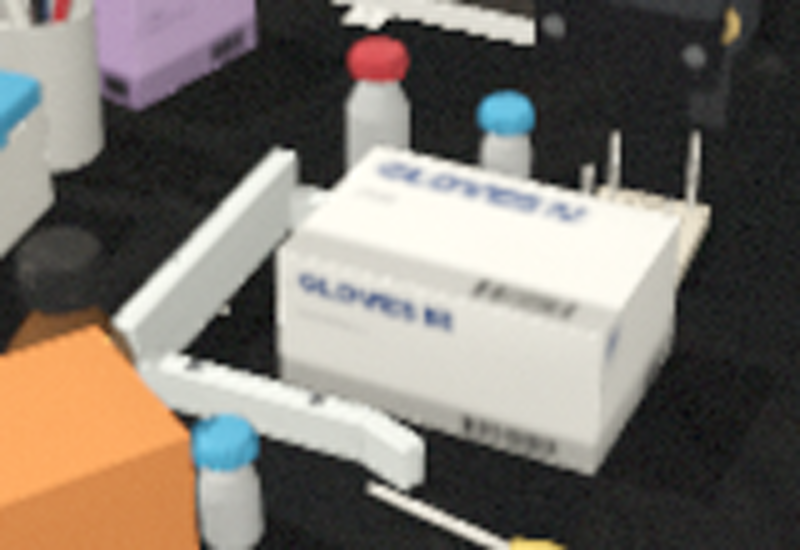

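```bash
python3 - <<'E'
from h import *
T=dict(np.load('pics/t5.png.npz')); S=dict(np.load('pics/s5.png.npz'))
t=lambda u,v,z:np.round(onz(T,225+u/6,145+v/6,z),1)
s=lambda u,v,z:np.round(onz(S,200+u/5,150+v/5,z),1)
print('end corners',t(172,226,72),t(411,222,72),'left side',t(173,485,72),'right',t(414,455,72))
print('side top',s(282,238,72),s(375,148,72),s(680,225,72),s(604,330,72),'bot',s(283,375,0),s(594,472,0))
print('stop z0 line',t(125,148,0),t(410,140,0))
E
python3 go.py 470 165 240
```

```text
end corners [644.7 217.8  72. ] [647.6 115.3  72. ] left side [533.7 216.1  72. ] right [547.6 114.4  72. ]
side top [644.  212.5  72. ] [642.6 125.7  72. ] [493.2 125.   72. ] [493.6 213.4  72. ] bot [643.8 216.    0. ] [493.2 215.8   0. ]
stop z0 line [694.3 240.1   0. ] [699.6 107.4   0. ]
t 4.925 tcp [486.  165.2 144.3] [ 179.92    0.79 -178.46] F [-0.   0.1 -0.4] grip 0.63
tool cm [ 1.47  0.04 -9.6 ]
```

Emit:
play_rows:
  targets:
    - {"linear": [1.4,0,0],"roll": 0}
    - {"linear": [1.4,0,0],"roll": 0}
    - {"linear": [0.8,0,0],"roll": 0}
    - {"linear": [0,0,0],"roll": 0}
    - {"linear": [0,0,2.5],"roll": 0}
    - {"linear": [0,0,2.5],"roll": 0}
    - {"linear": [0,0,2.0],"roll": 0}
    - {"linear": [0,0,1.5],"roll": 0}
    - {"linear": [0,0,0],"roll": 0}

```text
clock: 6.05
tcp_pos: [449.5, 164.8, 58.0]
orientation: [179.9, 1.1, -178.4]
wrist_force: [-0.7, -0.8, 0.4]
grip_width: 0.634
```

```bash
python3 go.py 470 165 38; python3 -c "
from h import *
snap('side','s6.png')"
```

```text
t 6.05 tcp [449.5 164.8  58. ] [ 179.87    1.06 -178.42] F [-0.7 -0.8  0.4] grip 0.63
tool cm [-2.01 -0.04  2.04]
```

View pics/s6.png

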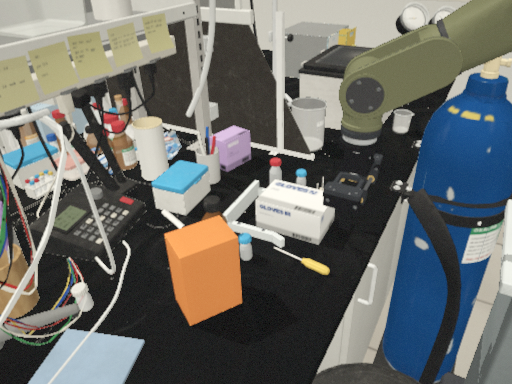

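Emit:
play_rows:
  targets:
    - {"linear": [0,0,1.0],"roll": 0}
    - {"linear": [0,0,0.9],"roll": 0}
    - {"linear": [-0.8,0,0],"roll": 0}
    - {"linear": [-0.8,0,0],"roll": 0}
    - {"linear": [-0.8,0,0],"roll": 0}
    - {"linear": [-0.8,0,0],"roll": 0}
    - {"linear": [-0.8,0,0],"roll": 0}
    - {"linear": [-0.8,0,0],"roll": 0}
    - {"linear": [0,0,0],"roll": 0}

```text
clock: 7.22
tcp_pos: [504.3, 166.9, 42.3]
orientation: [179.8, 1.4, -178.4]
wrist_force: [0.6, -0.5, -0.6]
grip_width: 0.631
```

```bash
python3 go.py 533 168 38; python3 -c "
from h import *
snap('side','s7.png');snap('top','t7.png')"
```

```text
t 7.225 tcp [504.3 166.9  42.3] [ 179.8     1.39 -178.44] F [ 0.6 -0.5 -0.6] grip 0.63
tool cm [-2.86  0.03  0.5 ]
```

View pics/s7.png

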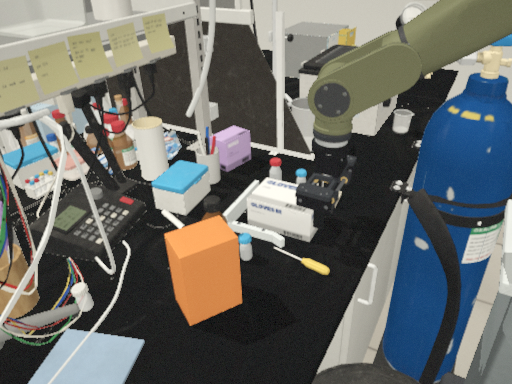

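View pics/t7.png

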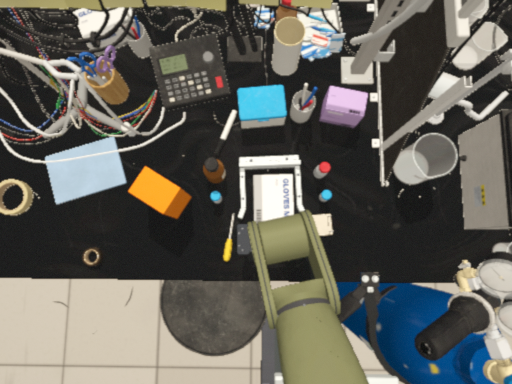

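Emit:
play_rows:
  targets:
    - {"linear": [-0.7,0,0.1],"roll": 0}
    - {"linear": [-0.7,0,0.1],"roll": 0}
    - {"linear": [-0.5,0,0.1],"roll": 0}
    - {"linear": [-0.4,0,0],"roll": 0}
    - {"linear": [0,0,0],"roll": 0}

```text
clock: 7.95
tcp_pos: [527.6, 167.6, 39.5]
orientation: [179.8, 1.3, -178.4]
wrist_force: [0.6, 0.2, 0.1]
grip_width: 0.629
```

Emit:
play_rows:
  targets:
    - {"linear": [-0.3,0,0],"roll": 0}
    - {"linear": [-0.3,0,0],"roll": 0}

```text
clock: 8.2
tcp_pos: [533.5, 167.7, 39.4]
orientation: [179.8, 1.2, -178.4]
wrist_force: [-1.3, 0.5, -0.7]
grip_width: 0.629
```

Emit:
play_rows:
  targets:
    - {"linear": [-0.2,0,0],"roll": 0}
    - {"linear": [-0.2,0,0],"roll": 0}

```text
clock: 8.45
tcp_pos: [535.6, 167.7, 39.3]
orientation: [179.8, 0.9, -178.4]
wrist_force: [-11.3, -0.1, 8.6]
grip_width: 0.633
```

Emit:
play_rows:
  targets:
    - {"linear": [-0.2,0,0],"roll": 0}

```text
clock: 8.57
tcp_pos: [535.6, 167.8, 39.1]
orientation: [179.9, 0.6, -178.4]
wrist_force: [-8.4, -0.6, 7.7]
grip_width: 0.632
```

```bash
python3 go.py 500 166 42; python3 -c "
from h import *
snap('top','t8.png')"
python3 - <<'E'
import cv2
a=cv2.imread('pics/t8.png')[145:245,225:345]; cv2.imwrite('pics/c8.png',cv2.resize(a,(720,600),interpolation=cv2.INTER_CUBIC))
E
```

```text
t 8.575 tcp [535.6 167.8  39.1] [ 179.86    0.57 -178.41] F [-8.4 -0.6  7.7] grip 0.63
tool cm [ 3.56 -0.08 -0.32]
```

View pics/c8.png

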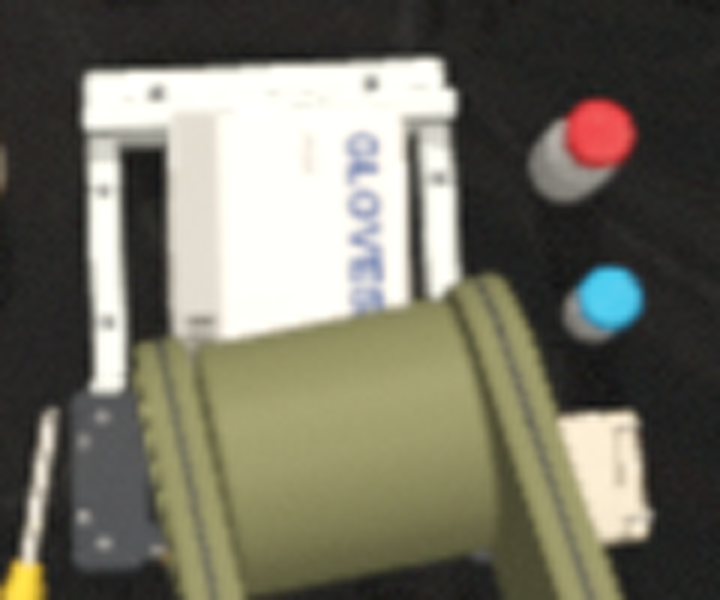

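Emit:
play_rows:
  targets:
    - {"linear": [1.0,0,0],"roll": 0}
    - {"linear": [2.0,0,0],"roll": 0}
    - {"linear": [3.0,0,0],"roll": 0}
    - {"linear": [3.0,0,0],"roll": 0}
    - {"linear": [0,0,-5],"roll": 0}
    - {"linear": [2,0,-5],"roll": 0}
    - {"linear": [2,0,-5],"roll": 0}
    - {"linear": [2,0,-4],"roll": 0}
    - {"linear": [0,0,0],"roll": 0}

```text
clock: 9.75
tcp_pos: [378.2, 162.6, 232.4]
orientation: [179.8, 1.2, -178.4]
wrist_force: [0.0, 0.2, 0.5]
grip_width: 0.631
```

```bash
python3 go.py
python3 - <<'E'
from h import *
a=snap('top','t9.png')['frame'][145:265,205:345,::-1]; cv2.imwrite('pics/c9.png',cv2.resize(a,(700,600),interpolation=cv2.INTER_CUBIC))
a=snap('side','s9.png')['frame'][150:260,180:340,::-1]; cv2.imwrite('pics/d9.png',cv2.resize(a,(800,550),interpolation=cv2.INTER_CUBIC))
E
```

```text
t 9.75 tcp [378.2 162.6 232.4] [ 179.76    1.24 -178.42] F [0.  0.2 0.5] grip 0.63
```

View pics/c9.png

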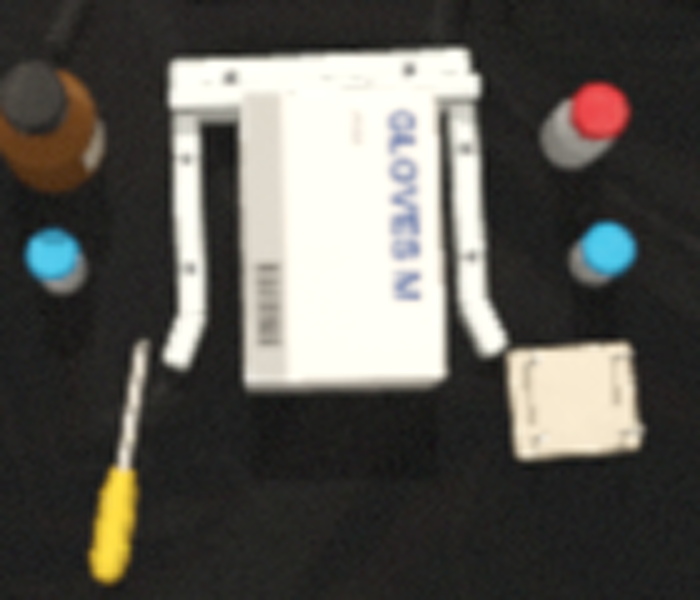

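View pics/d9.png

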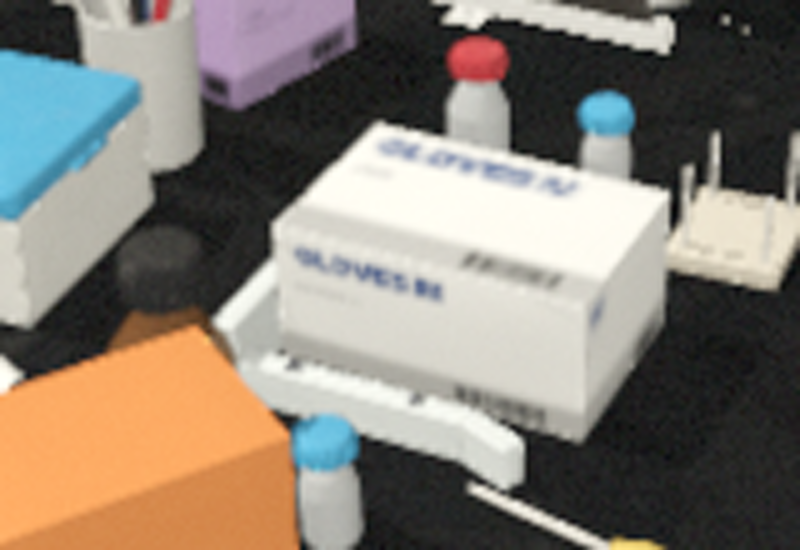

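Run:
```python
from h import *
T=dict(np.load('pics/t9.png.npz')); S=dict(np.load('pics/s9.png.npz'))
t=lambda u,v,z:np.round(onz(T,205+u/5,145+v/5,z),1)
s=lambda u,v,z:np.round(onz(S,180+u/5,150+v/5,z),1)
print('far',t(240,95,72),t(436,93,72),'near',t(246,383,72),t(447,378,72))
print('near z0',t(247,391,0),t(446,385,0))
print('side top',s(275,228,72),s(378,123,72),s(668,190,72),s(588,298,72),'near bot',s(578,440,0))
print('stop z40 inner',t(172,106,40),t(480,96,40))
print('bystanders: bottle',t(32,93,125),'blue',t(54,252,56),t(608,247,56),'red',t(600,108,75),'plate',t(508,350,10),t(632,343,10),'sd',t(106,578,8),t(143,341,5))
```

```text
far [693.8 220.1  72. ] [695.9 118.5  72. ] near [544.5 215.3  72. ] [548.2 113.4  72. ]
near z0 [545.  214.5   0. ] [549.5 105.5   0. ]
side top [690.1 226.7  72. ] [694.7 125.5  72. ] [548. 120.  72.] [545.  213.9  72. ] near bot [545.7 218.5   0. ]
stop z40 inner [694.9 256.6  40. ] [702.2  91.4  40. ]
bystanders: bottle [681.1 321.3 125. ] blue [612.7 316.2  56. ] [618.7  27.4  56. ] red [688.2  34.4  75. ] plate [568.3  72.9  10. ] [572.9   5.5  10. ] sd [443.3 289.1   8. ] [571.3 271.8   5. ]
```

```bash
python3 -c "
from h import *
env.job_done(); print(env.get_state()['clock'])"
```

```text
the job is handed in; nothing more can be done
the job is handed in; nothing more can be done
```

I tipped the carton over with the two part-open fingertips near its upper end, and it fell flat in the bay with its printed face up. I then pushed its near end at about 30 mm height until it met the back stop. The wrist force reached about 11 N there, and the tool stopped moving forward. I backed the arm off and handed the job in at about 10 s on the robot's clock.

What the last pictures showed:
- **Position:** the leading end is at x ≈ 695 mm. The stop face measured 692–702 mm depending on which edge I used, so the camera alone can't settle the gap to the millimetre. The contact force, and the near end still at about 546 mm after I backed off (where the fingers had held it), both say it is against the stop.
- **Alignment:** the carton is turned about 1.5–2° and the bay about 2°, so they are square to within about 1°. The carton's middle is about 4–5 mm to the right of the bay's centre line.
- **Flatness:** the top corners fit a flat 72 mm height to within a few mm in both views.
- **Bystanders:** each is within about 2 mm of its starting measurement, which is about the camera's accuracy. The orange carton was not touched.

Two things were less tidy. While tipping, the tool went about 7 mm further than commanded and rose about 7 mm, and I corrected the height. The two views differ by up to about 7 mm in y at some carton corners, a little above what the calibration should give but small against the 30 mm allowed.

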